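Latch the curing box under the riser shelf

TASK

The grey curing box stands under a small riser shelf with its lid slightly ajar and its draw latch undone. Press the lid fully shut, then flip the latch's wire loop up over the hook-shaped keeper on the front of the lid, and last push the lever down past its toggle point until it lies home against the box, so that the latch holds by itself. Leave the loose stone cast, the small jar and the brush lying near it where they are.

Things in the scene. Friction and masses are not known exactly. Their poses are not given: they have to be found in the camera images.
- box_front (a point): Grey curing box, 200 mm wide, 150 deep, white lid (top 147 mm high when shut); fixed. The point is on the bench under the middle of its front face; x points through the box to the back, y to its left seen from the robot, z up. The face (x = 0) looks at the robot and carries the latch at y = 0. Lid hinge line: along y at x = 153, z = 130 mm.
- shelf_edge (a point): Middle of the lower front edge of the white riser shelf fixed over the box: 340 mm wide, underside 350 mm high, edge 31 mm in front of the box's face, reaching back over the whole box; posts at the back, 155 mm left and right. A vertical gripper does not fit at the latch: come in from the robot's side with the tool tilted 30 to 45 degrees.
- lid (a joint): Lid angle, rad: 0 shut, positive open upward, hinge at the back. Starts at 0.12 to 0.22; a stiff hinge holds it where it is left (stop at 0.30). It shuts with 1 to 3 N on its front edge.
- lid_press (a point): Middle of the top edge of the keeper's steel back plate (10 mm thick, 26 mm wide) on the lid's front edge: a good place to press the lid shut. 158 mm in front of and 24.5 mm above the hinge line, so 5 mm in front of the box's face and 154.5 mm high with the lid shut. Moves with the lid.
- keeper_seat (a point): Seat of the bar's centre in the keeper, an upturned steel hook 26 mm wide at the lid's front: 15.5 mm before the box's face, 130 mm high, lid shut. Groove 8 mm wide, open at the top: floor 2.5 mm below the point; lip 4 mm thick, inner face 2.5 mm nearer the robot, top 5.5 mm above it; back plate 5.5 mm behind, rising 24.5 mm above it. x to the back, z up.
- lever (a joint): Lever angle, rad: 0 fully open (points at the robot, free end 15 degrees above level), grows as the free end swings down and in; straight out at 0.26, dead centre about 1.62, closed at the stop 2.007 (hanging down). A light spring returns it to 0 (under 1 N). Hooked, from about 0.8 the loop resists too (2 to 3 N at the free end) up to dead centre; from about 1.82 it snaps home.
- lever_pivot (a point): Pivot of the lever, axis along y of box_front: 26 mm in front of the box's face, 80 mm high, in its middle. Fixed to the box.
- lever_pad (a point): Point on the outer (upper when open) face of the black pad at the lever's free end, to push on: 44 mm from the pivot; pad 30 mm wide, 16 mm long; lever end 54 mm from the pivot. Own z runs from pivot to free end, own x is the outer face's normal.
- loop (a joint): Angle of the wire loop about its pins on the lever (16 mm from the pivot along the lever), relative to the lever, rad: 0 when it lies back over the open lever, pointing outward 25 degrees above it; grows as it swings up and over to the box. Swings freely: falls outward until past upright, then towards the box. Starts at 0.
- loop_bar (a point): Middle of the cross bar, 63.6 mm from the pins: 5 mm wire, two legs 45 mm apart over their outsides joined by this bar along y. Own z: pins to bar. With the lever at 0 it passes about 6 mm over the keeper's lip, then leans on its back plate about 10 mm above the seat; lowering the lever draws it in behind the lip. With the lever pulled down over 0.3 it is too low to pass.
- loop_grip (a point): Middle between the loop's legs, 12 mm short of the bar: grasp across the two legs here, 45 mm wide (fingers closing along y). The loop can stretch up to 6 mm against its spring (5 N a mm).
- cast: Stone cast, 58x65x33 mm, loose on the bench to the left of the box; leave alone. Origin at its underside.
- small_jar: Small jar with a dark lid, 47 mm across, 44 mm high, loose to the right of the box; leave alone. Origin at its underside.
- brush: Brush, 174 mm long, 11 mm thick, lying loose in front of the box to the right; leave alone. Origin at its middle, underside.

How it is judged:
By the outcome, as a careful person would: the job done as asked, in the order asked, and still so for the second after the job is handed in, with the robot touching nothing.
It also fails if it takes over 61 s, if anything falls off the work surface, if the arm or the gripper's body presses on something with over 40 N, if the wrist force passes 120 N, or if a joint passes its speed limit or range.

ROBOT

A 6-joint arm with a two-finger parallel gripper is mounted at the origin on a cart in front of the work surface, level with it; the furniture and walls round the work are solid. World frame = base frame: x ahead of the robot, y to its left, z up, the work surface at z = 0. Lengths are in m, angles in rad, forces in N, time in s.
With the tool pointing down it reaches from about 0.3 to 0.875 m from the base axis. Payload 6.4 kg.
Tool frame: the origin (TCP) lies at the very end of the fingers, on their centre line; the grasp point (between the pads) lies 19 mm behind it; z points along the fingers, y is the line along which they close (so a half turn about z gives the same grasp; the last joint's range is limited). The gripper opens to 88 mm and grips with 3 to 60 N. Pads are 18 mm wide; open, the fingers measure 123 mm over their backs; the gripper's body (75 mm by 187 mm) begins 45 mm behind the grasp point.
Start: joints at [-1.455, 0.181, 1.607, -0, 1.354, -0.206], TCP at [0.182, -0.545, 0.239] pointing down, gripper open.
Joint ranges: [-2.99, 2.99], [-0.89, 2.07], [0.3, 2.58], [-1.14, 4.28], [0, 2.63], [-3.12, 3.12]. Speed limits (rad/s): [2.57, 2.57, 3.01, 3.14, 3.14, 3.14].

INTERFACE

Orientations are given as a 3x3 rotation matrix whose columns are the frame's x, y, z axes.
In Python, from bench import arm gives the robot as it stands. The module is installed in compiled form; this text tells all that it offers. Calls block until the motion is done:
- arm.move_to(position, orientation): joint-space move of the TCP to a pose.
- arm.line_to(position, frame=None, speed=0.15, threshold=None): straight line of the TCP; frame=None keeps the orientation; speed is the mean speed in m/s. With threshold (N) it stops when the force on the tool has changed by that much, and returns True; else False.
- arm.set_joints(angles): joint-space move.
- arm.move_gripper(opening, grip_force=None): finger opening in m; grip_force is the grip in N (None keeps the last); returns when the fingers have stopped.
- arm.wait(seconds).
- arm.solve_ik(position, orientation): joint angles nearest the present ones, or None.
- arm.get_image(name): name is "scene" or "top" or "wrist"; returns a dict with "pixels" (480x640x3 uint8, blue, green, red), "intrinsics" (3x3 intrinsics, pixels), "position" and "rotation" of the camera in the world. Camera axes: x right, y down, z forward; pixel columns grow to the right and rows downward; lengths in m; the calibration is good to about 2 mm. A picture is of the moment at which its call begins. There is no depth.
A pose or a line that the arm cannot do raises arm.MotionError and nothing moves.
- arm.close_job(): hands the job in; it is judged then, once.
Trained networks look in a picture, given as the dict that the camera call returned (one of the last four; its "shot" number tells which), for a name from the list of things; names that differ only in an ending like _2 or _b are one class to them, and where a whole thing is asked for, a point or a joint stands for the part that bears it (a point fixed in the world has none). Each returns a list of dicts, best first, with "conf" (0 to 1); they miss things now and then, are a little off and sometimes report something else, mostly with a low value. They report only what shows in the picture. A call takes as long as a camera call.
- arm.regions_of(picture, query): "pixels" (480x640 bool, what is visible of it) and "bbox" ([centre column, centre row, width, height] in pixels, round what is visible of it).
Readings, each from a call of its own:
- arm.current_time_s(): time.
- arm.current_qpos(): joint angles.
- arm.current_qvel(): joint speeds.
- arm.current_joint_efforts(): joint torques, N m.
- arm.current_tcp_pos(): TCP position.
- arm.current_tool_rot(): TCP orientation.
- arm.current_ft_force(): force on the tool from outside, world axes, zero at the start.
- arm.current_moment(): the same for the moment, N m.
- arm.current_width(): finger opening in m.
- arm.current_grip_force(): force on a finger pad.
Only numpy, scipy, OpenCV 4.12 (cv2) and the standard library are available. Lean on these libraries where they do the work, as an engineer would, in place of code of your own. Each camera call takes 0.05 s, during which the arm holds its last target. There are 200 camera calls.

## Working session

There is one attempt and no reset: what is moved stays moved. The work goes in short steps, each a Python script; the robot and the scene stay as the last script left them, time stands still between calls to the robot, and variables do not carry over. Pictures are saved under pics/ and viewed, at most 10 in all, crops included, and the job is handed in when it is done.

```bash
mkdir -p pics; ls; python3 - <<'E'
from bench import arm
import cv2,numpy as np
for n in ["scene","top"]:
    im=arm.get_image(n); cv2.imwrite(f"pics/{n}0.png",im["pixels"])
    print(n,im["intrinsics"].tolist(),im["position"],np.round(im["rotation"],3).tolist())
    for q in ["lid_press","lever_pad","loop_bar","box_front","shelf_edge","cast","small_jar","brush","keeper_seat"]:
        try:
            for r in arm.regions_of(im,q)[:2]: print(q,round(r["conf"],2),np.round(r["bbox"],1))
        except Exception as e: print(q,e)
print(arm.current_time_s())
E
```

```text
pics
scene [[556.736587396745, 0.0, 318.10229788819174], [0.0, 556.736587396745, 242.37736857745685], [0.0, 0.0, 1.0]] [0.07029049 0.99157468 1.01643211] [[-0.879, -0.275, 0.39], [-0.477, 0.529, -0.702], [-0.013, -0.803, -0.596]]
lid_press 0.58 [291.3 254.3  94.   57.1]
lever_pad 0.71 [341.4 285.5  29.7  20.7]
loop_bar 0.46 [342.6 287.3  22.7  11.6]
box_front 0.83 [290.8 238.8 145.1 179. ]
shelf_edge 0.57 [290.2 240.3 145.3 182.8]
cast 0.94 [249.8 345.6  30.1  25.5]
small_jar 0.64 [368.7 263.9  14.4  19.7]
keeper_seat 0.77 [292.6 254.   87.7  55.7]
top [[472.59755427902445, 0.0, 312.97561089821227], [0.0, 472.59755427902445, 243.00072887787633], [0.0, 0.0, 1.0]] [ 0.33458102 -0.06667561  1.21822606] [[0.301, -0.915, 0.268], [-0.954, -0.287, 0.089], [-0.004, -0.282, -0.959]]
lid_press 0.61 [304.6 249.2  81.3  35.3]
lever_pad 0.63 [295.6 283.9  23.9  22.3]
box_front 0.66 [313.4 216.3 198.1 167.3]
shelf_edge 0.98 [313.2 213.8 198.3 162.3]
cast 0.69 [243.2 225.8  23.7  13.2]
cast 0.63 [313.9 215.1 196.1 167.2]
small_jar 0.72 [369.2 311.5  19.4  19.4]
keeper_seat 0.74 [304.8 250.   81.6  30.8]
1.0
```

View pics/scene0.png

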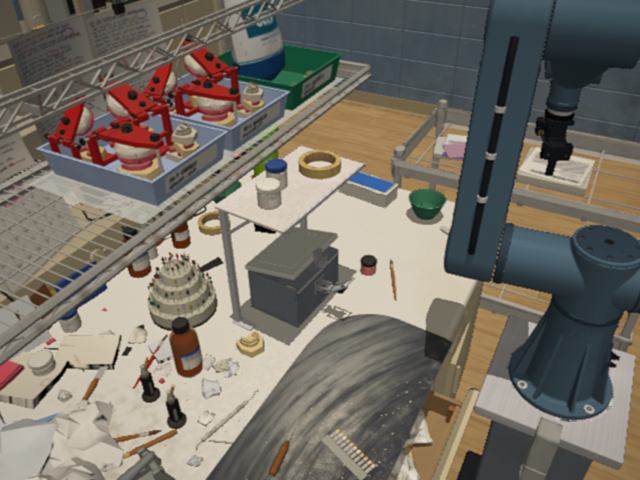

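View pics/top0.png

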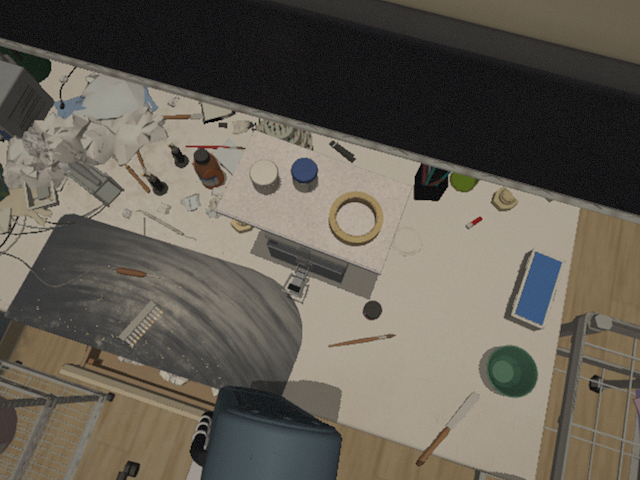

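The scene view shows the box under the shelf, with the latch at about (335,287) and the keeper at (318,287). In the top view the lever and loop are at about (296,285), and the shelf's front edge runs from (215,207) to (383,272).

```bash
cat > h.py <<'E'
from bench import arm
import cv2,numpy as np
def ray(im,uv):
    d=im["rotation"]@np.linalg.solve(im["intrinsics"],[uv[0],uv[1],1.]); return np.array(im["position"]),d/np.linalg.norm(d)
def onz(im,uv,z):
    p,d=ray(im,uv); return p+d*(z-p[2])/d[2]
def tri(obs):
    A=np.zeros((3,3));b=np.zeros(3)
    for im,uv in obs:
        p,d=ray(im,uv);M=np.eye(3)-np.outer(d,d);A+=M;b+=M@p
    return np.linalg.solve(A,b)
def proj(im,P):
    c=(np.atleast_2d(P)-im["position"])@np.array(im["rotation"]); k=im["intrinsics"]
    return np.c_[k[0,0]*c[:,0]/c[:,2]+k[0,2],k[1,1]*c[:,1]/c[:,2]+k[1,2]]
E
python3 - <<'E'
from h import *
t=arm.get_image("top");s=arm.get_image("scene")
print("pad",tri([(t,(295.6,283.9)),(s,(341.4,285.5))]))
a=onz(t,(215,207),.36);b=onz(t,(383,272),.36);print(a,b,np.linalg.norm(a-b),np.arctan2(*(a-b)[:2])*-1)
w=arm.get_image("wrist");R=arm.current_tool_rot();
print(w["intrinsics"][0],"cam in tool",R.T@(w["position"]-arm.current_tcp_pos()),np.round(R.T@w["rotation"],3).tolist(),np.round(R,3).tolist())
# edge detection crops
c=cv2.resize(t["pixels"][195:305,205:400],None,fx=4,fy=4,interpolation=cv2.INTER_CUBIC);cv2.imwrite("pics/topc.png",c)
E
```

```text
pad [0.53377196 0.04500247 0.10132824]
[0.58653912 0.21571909 0.36      ] [ 0.55940206 -0.12833225  0.36      ] 0.34511989630294854 -0.0787120512253528
[367.15987771   0.         314.46218827] cam in tool [ 0.08074016 -0.00086378 -0.14719778] [[0.0, -0.949, -0.314], [1.0, -0.0, 0.001], [-0.001, -0.314, 0.949]] [[0.949, 0.316, -0.0], [0.316, -0.949, -0.0], [-0.0, 0.0, -1.0]]
```

View pics/topc.png

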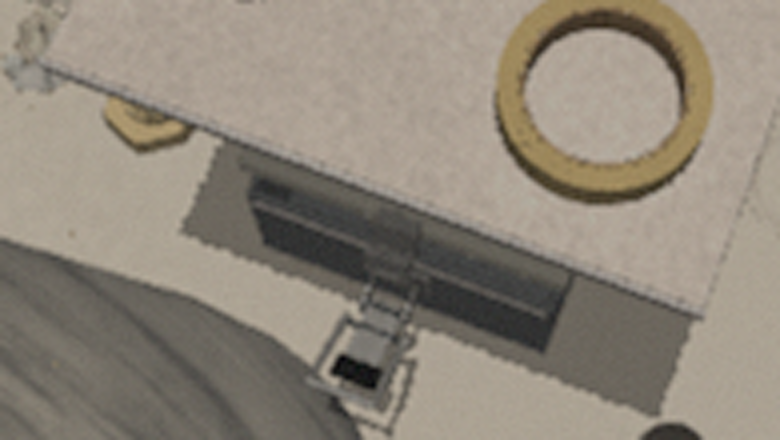

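Shelf corners in the crop are at (45,68) and (703,318), so the box yaw is about -0.08. The loop lies outward around the lever at top-image (296,284). Next I'll compute the box frame and take a closer look with the wrist camera.

```bash
cat >> h.py <<'E'
def setbox(o,yaw):
    global O,Rb,Y; O=np.array([o[0],o[1],0.]);Y=yaw;c,s=np.cos(yaw),np.sin(yaw);Rb=np.array([[c,-s,0],[s,c,0],[0,0,1.]])
def W(x,z,y=0.): return O+Rb@np.array([x,y,z])/1000   # box mm -> world
def tool(deg):
    a=np.radians(deg);s,c=np.sin(a),np.cos(a); return Rb@np.array([[c,0,s],[0,-1,0],[s,0,-c]])
E
python3 - <<'E'
from h import *
t=arm.get_image("top")
a=onz(t,(216.25,212),.35);b=onz(t,(380.75,274.5),.35);v=a-b;yaw=-np.arctan2(v[0],v[1]);m=(a+b)/2
setbox(m[:2],yaw);o=W(31,0);print(np.linalg.norm(v),yaw,o)
open("h.py","a").write(f"setbox([{o[0]},{o[1]}],{yaw})\n");setbox(o[:2],yaw)
q=arm.solve_ik(W(-150,190),tool(45));print(q)
for x,z,d in [(-8,190,50),(-67,104,45),(-20,125,45),(-30,40,45),(-68,91,45)]: print(arm.solve_ik(W(x,z),tool(d)))
arm.move_to(W(-260,280),tool(45));arm.move_to(W(-150,190),tool(45))
w=arm.get_image("wrist");cv2.imwrite("pics/w1.png",w["pixels"]);print(arm.current_time_s(),arm.current_qpos())
pts={"press":(-5,154.5),"seat":(-15.5,130),"pivot":(-26,80),"bar":(-90.2,125),"pad":(-68.5,91.4)}
for k,p in pts.items(): print(k,proj(w,W(*p)).round(1))
for q in ["lid_press","lever_pad","loop_bar","keeper_seat"]:
    for r in arm.regions_of(w,q)[:2]: print(q,round(r["conf"],2),np.round(r["bbox"],1))
E
```

```text
0.3401118139688857 -0.07161563224308987 [0.59920411 0.04112498 0.        ]
[-0.22783827 -0.5691384   2.52451383  0.27268904  0.42080696  1.20995855]
[-0.17034255 -0.09052794  2.25739726  0.62808915  0.12885603  0.88307861]
[-0.18383359 -0.00648337  2.372909    1.65964625  0.0795812  -0.16864735]
[-0.16852405  0.0395447   2.25878953  0.85056786  0.09114848  0.65365932]
[-0.17141596  0.27467129  2.27618121  2.78737829  0.20454181 -1.29406724]
[-0.18421302  0.03473595  2.3757149   2.1405411   0.0944952  -0.65156442]Traceback (most recent call last):
  File "<stdin>", line 8, in <module>
bench.MotionError: the arm cannot take that pose within its joint ranges
```

```bash
python3 - <<'E'
from h import *
F=np.diag([-1,-1,1])
np.set_printoptions(precision=2,suppress=True)
for x,z in [(-150,190),(-110,220),(-5,195),(-5,158),(-70,108),(-24,126),(-68,91),(-30,40)]:
    for d in (25,30,35,40,45,50,55):
        print(x,z,d,arm.solve_ik(W(x,z),tool(d)),arm.solve_ik(W(x,z),tool(d)@F))
print(arm.current_qpos())
E
```

```text
-150 190 25 [-0.18 -0.36  2.27  0.06  0.8   1.43] [-0.18 -0.36  2.27  0.06  0.8  -1.72]
-150 190 30 [-0.19 -0.42  2.33  0.09  0.71  1.4 ] [-0.19 -0.42  2.33  0.09  0.71 -1.74]
-150 190 35 [-0.2  -0.48  2.4   0.13  0.62  1.36] [-0.2  -0.48  2.4   0.13  0.62 -1.78]
-150 190 40 [-0.21 -0.53  2.46  0.19  0.52  1.3 ] [-0.21 -0.53  2.46  0.19  0.52 -1.84]
-150 190 45 [-0.23 -0.57  2.52  0.27  0.42  1.21] [-0.23 -0.57  2.52  0.27  0.42 -1.93]
-150 190 50 None None
-150 190 55 None None
-110 220 25 [-0.17 -0.29  2.15  0.06  0.84  1.45] [-0.17 -0.29  2.15  0.06  0.84 -1.7 ]
-110 220 30 [-0.18 -0.34  2.22  0.08  0.74  1.42] [-0.18 -0.34  2.22  0.08  0.74 -1.72]
-110 220 35 [-0.18 -0.39  2.28  0.11  0.64  1.39] [-0.18 -0.39  2.28  0.11  0.64 -1.75]
-110 220 40 [-0.19 -0.43  2.35  0.15  0.54  1.35] [-0.19 -0.43  2.35  0.15  0.54 -1.79]
-110 220 45 [-0.2  -0.47  2.41  0.22  0.43  1.28] [-0.2  -0.47  2.41  0.22  0.43 -1.87]
-110 220 50 [-0.21 -0.5   2.47  0.35  0.32  1.15] [-0.21 -0.5   2.47  0.35  0.32 -1.99]
-110 220 55 [-0.22 -0.51  2.52  0.62  0.22  0.87] [-0.22 -0.51  2.52  0.62  0.22 -2.27]

[... 2930 characters left out ...]
.45  2.87  0.4  -1.39] [-0.2   0.12  2.45  2.87  0.4   1.75]
-30 40 25 [-0.15  0.25  2.07  0.09  0.38  1.42] [-0.15  0.25  2.07  0.09  0.38 -1.73]
-30 40 30 [-0.16  0.24  2.13  0.17  0.25  1.33] [-0.16  0.24  2.13  0.17  0.25 -1.81]
-30 40 35 [-0.16  0.24  2.19  0.44  0.12  1.06] [-0.16  0.24  2.19  0.44  0.12 -2.08]
-30 40 40 [-0.17  0.25  2.23  2.13  0.07 -0.64] [-0.17  0.25  2.23  2.13  0.07  2.51]
-30 40 45 [-0.17  0.27  2.28  2.79  0.2  -1.29] [-0.17  0.27  2.28  2.79  0.2   1.85]
-30 40 50 [-0.18  0.32  2.31  2.91  0.36 -1.42] [-0.18  0.32  2.31  2.91  0.36  1.72]
-30 40 55 [-0.18  0.37  2.33  2.96  0.53 -1.48] [-0.18  0.37  2.33  2.96  0.53  1.66]
[-1.46  0.18  1.61  0.    1.35 -0.21]
```

```bash
cat >> h.py <<'E'
_t=tool
def tool(deg): return _t(deg)@np.diag([-1.,-1,1])   # camera underneath
def look(name):
    w=arm.get_image("wrist");cv2.imwrite(f"pics/{name}.png",w["pixels"]);return w
E
python3 - <<'E'
from h import *
arm.move_to(W(-120,240),tool(35))
w=look("w1");print(arm.current_time_s(),arm.current_qpos())
pts={"press":(-5,154.5),"seat":(-15.5,130),"pivot":(-26,80),"bar":(-90.2,125),"pad":(-68.5,91.4)}
for k,p in pts.items(): print(k,proj(w,W(*p)).round(1))
for y in (-100,100): print(y,proj(w,W(0,0,y)).round(1),proj(w,W(0,115,y)).round(1))
for q in ["lid_press","lever_pad","loop_bar","keeper_seat"]:
    for r in arm.regions_of(w,q)[:2]: print(q,round(r["conf"],2),np.round(r["bbox"],1))
E
```

```text
3.6083 [-0.18947432 -0.45356768  2.27825912  0.10233945  0.71171905 -1.74398633]
press [[314.8 277.4]]
seat [[314.8 246.5]]
pivot [[314.8 195.6]]
bar [[314.8 178.8]]
pad [[314.8 169.2]]
-100 [[224.3 159.2]] [[205.8 243.1]]
100 [[405.4 159.1]] [[423.9 243.1]]
lid_press 0.57 [314.6 301.7 199.3  78.2]
lever_pad 0.9 [316.1 179.7  64.2  30.5]
lever_pad 0.25 [ 83.7  51.8 123.8 103.5]
loop_bar 0.69 [484.6 202.2  60.6  49.5]
keeper_seat 0.6 [313.6 303.2 199.9  74.6]
keeper_seat 0.33 [318.8 316.4 332.3 306. ]
```

View pics/w1.png

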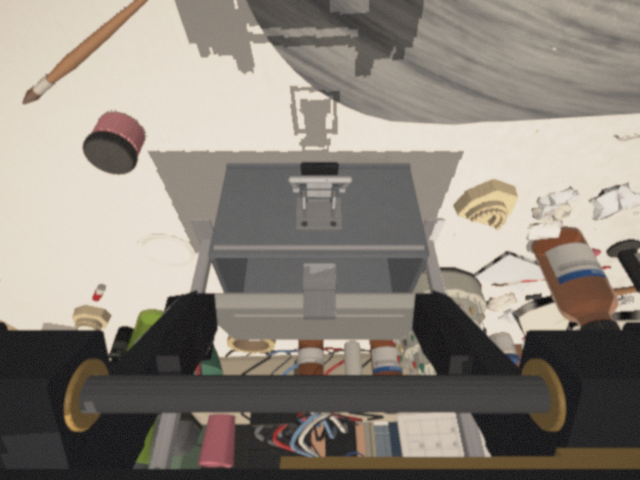

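The picture is upside down, as expected. The bar is at about (320,181), the raised lid's keeper at about (319,292), and the face's bottom edge runs from (227,163) to (409,163). My model is about 5 px off laterally, so I'll zoom in to refine it.

```bash
python3 - <<'E'
import cv2
i=cv2.imread("pics/w1.png")[150:340,205:435];cv2.imwrite("pics/w1c.png",cv2.resize(i,None,fx=3.15,fy=3.15,interpolation=cv2.INTER_CUBIC))
E
```

```text
(no output)
```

View pics/w1c.png

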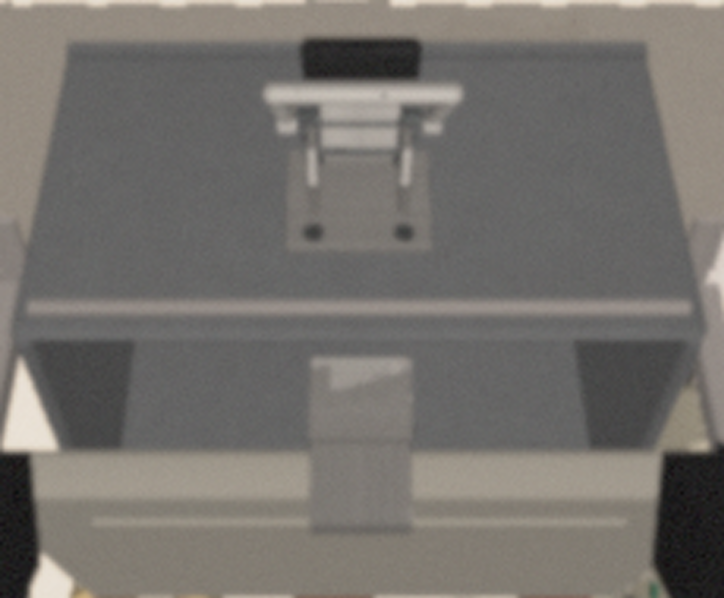

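```bash
python3 - <<'E'
from h import *
from scipy.optimize import least_squares
arm_w=arm.get_image("wrist"); w=arm_w
c=lambda x,y:(x/3.15+205,y/3.15+150)
obs=[((-90.2,125,-22.5),c(264,94)),((-90.2,125,22.5),c(463,94))]
O0,Y0=O.copy(),Y
import h
def f(p):
    setbox(O0[:2]+p[:2]/1000,Y0); 
    return np.concatenate([(proj(w,W(P[0],P[1],P[2]))[0]-uv) for P,uv in obs])
setbox(O0[:2],Y0);print(f(np.zeros(2)));r=least_squares(f,np.zeros(2));print(r.x,r.fun)
for P in [(0,0,-100),(0,0,100),(0,5,-100),(0,5,100),(-80,94,0),(-26,80,0)]:print(P,((proj(w,W(P[0],P[1],P[2]))[0]-[205,150])*3.15).round(1))
# lid angle from keeper plate top edge: crop (361,532)
for a in np.arange(.1,.26,.03):
    x=153-158*np.cos(a)-(-24.5)*np.sin(a);z=130+158*np.sin(a)+24.5*np.cos(a)
    print(round(a,2),round(x,1),round(z,1),((proj(w,W(x,z))[0]-[205,150])*3.15).round(1))
E
```

```text
[-6.1951563  -0.55636221 -5.4470698  -0.56729682]
[0.86452739 4.05333229] [-0.31843303  0.03579695  0.31833863  0.02497901]
(0, 0, -100) [72.3 31.3]
(0, 0, 100) [642.1  31.1]
(0, 5, -100) [70.3 40.9]
(0, 5, 100) [644.3  40.8]
(-80, 94, 0) [361.8  36. ]
(-26, 80, 0) [359.4 146.2]
0.1 -1.8 170.2 [360.9 461.9]
0.13 -0.5 174.8 [361. 480.]
0.16 0.9 179.4 [361.1 498.6]
0.19 2.5 183.9 [361.2 517.3]
0.22 4.2 188.4 [361.3 536.3]
0.25 6.0 192.8 [361.3 555.5]
```

```bash
cat >> h.py <<'E'
o=W(0.86,0,4.05);setbox(o[:2],Y)
E
python3 - <<'E'
from h import *
arm.move_gripper(0.0)
arm.move_to(W(-60,235),tool(40)); arm.line_to(W(6,203),speed=.1)
f0=np.array(arm.current_ft_force())
hit=arm.line_to(W(-1,153),speed=.05,threshold=12)
p=Rb.T@(np.array(arm.current_tcp_pos())-O)*1000
print(hit,p.round(1),(np.array(arm.current_ft_force())-f0).round(1))
arm.wait(.2)
arm.line_to(W(-1,185),speed=.1); arm.line_to(W(-120,240),tool(35),speed=.25)
arm.move_gripper(0.088)
w=look("w2");print(arm.current_time_s())
cv2.imwrite("pics/w2c.png",cv2.resize(w["pixels"][150:340,205:435],None,fx=3.15,fy=3.15,interpolation=cv2.INTER_CUBIC))
print(((proj(w,[W(-5,154.5),W(-90.2,125),W(-24,135.5)])-[205,150])*3.15).round(0))
E
```

```text
True [3.000e-01 1.000e-01 1.601e+02] [-7.1 -0.6  9.4]
9.8667
[[343. 403.]
 [343.  93.]
 [344. 304.]]
```

View pics/w2c.png

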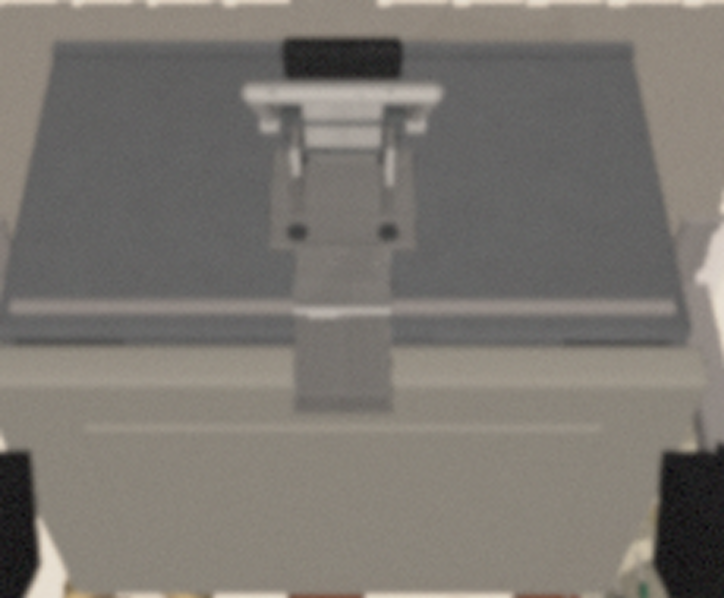

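The lid looks shut: the keeper's plate top is at crop (343,410) against 403 predicted. The lip is also about 8 crop px off, so I'll press once more, firmer and straight down, to be sure.

```bash
python3 - <<'E'
from h import *
arm.move_gripper(0.0)
B=lambda: (Rb.T@(np.array(arm.current_tcp_pos())-O)*1000).round(1)
arm.move_to(W(-40,215),tool(40)); arm.line_to(W(2,175),speed=.15)
f0=np.array(arm.current_ft_force())
hit=arm.line_to(W(2,150),speed=.03,threshold=6);print(hit,B(),(np.array(arm.current_ft_force())-f0).round(1))
arm.line_to(W(2,150),speed=.03,threshold=18);print(B(),(np.array(arm.current_ft_force())-f0).round(1))
arm.wait(.1);arm.line_to(W(0,175),speed=.15); arm.line_to(W(-120,240),tool(35),speed=.3)
arm.move_gripper(0.075)
w=look("w3");print(arm.current_time_s())
a=cv2.imread("pics/w2.png").astype(int);print(np.abs(a-w["pixels"])[240:290,290:345].mean())
def edge(i):
    g=i[:,300:325].mean((1,2));d=np.diff(cv2.GaussianBlur(g[:,None],(1,5),1)[:,0]);return [(r,round(d[r],1)) for r in range(200,290) if abs(d[r])>4]
print(edge(a.astype(float)),edge(w["pixels"].astype(float)))
E
```

```text
True [2.400e+00 1.000e-01 1.602e+02] [-7.1 -1.7  8.8]
[3.200e+00 1.000e-01 1.601e+02] [-9.2 -1.6 11.4]
15.0917
2.1507878787878787
[(245, np.float64(9.8)), (246, np.float64(15.3)), (247, np.float64(11.5)), (249, np.float64(-13.1)), (250, np.float64(-15.3)), (251, np.float64(-9.8)), (279, np.float64(5.1)), (280, np.float64(6.8)), (281, np.float64(6.3)), (282, np.float64(5.1)), (283, np.float64(4.6))] [(245, np.float64(9.9)), (246, np.float64(15.4)), (247, np.float64(11.3)), (249, np.float64(-13.8)), (250, np.float64(-15.1)), (251, np.float64(-9.0)), (279, np.float64(4.2)), (280, np.float64(6.7)), (281, np.float64(7.1)), (282, np.float64(6.0)), (283, np.float64(5.1))]
```

```bash
python3 - <<'E'
from h import *
T=35;zt=np.array([np.sin(np.radians(T)),-np.cos(np.radians(T))])
P=np.array([-41.5,84.1])
def tcp(e,d=10,r=51.6):
    e=np.radians(e); g=P+r*np.array([-np.cos(e),np.sin(e)])+d*zt; return W(*g)
a=P+51.6*np.array([-np.cos(np.radians(40)),np.sin(np.radians(40))])-40*zt
arm.move_to(W(*a),tool(T)); print(arm.line_to(tcp(40),speed=.1,threshold=8))
f0=np.array(arm.current_ft_force())
arm.move_gripper(0.03,6);print("w",arm.current_width(),arm.current_grip_force(),(np.array(arm.current_ft_force())-f0).round(1))
for e in np.linspace(40,110,11)[1:]:
    if arm.line_to(tcp(e),speed=.1,threshold=15): print("hit",e)
    print(int(e),(np.array(arm.current_ft_force())-f0).round(1),round(arm.current_width(),4),end=" ")
w=look("w4");print(arm.current_time_s())
E
```

```text
False
w 0.044428936154492754 6.008439073339105 [-2.5 -2.8  2.5]
47 [-1.9 -4.7  1.4] 0.0445 54 [-0.6 -3.4 -0.6] 0.0445 61 [-1.1 -3.  -1.2] 0.0446 68 [-0.2 -5.1 -1.4] 0.0447 75 [-1.4 -4.7 -2. ] 0.0449 82 [-0.8 -4.8 -1.4] 0.0447 89 [-0.7 -4.4 -0.9] 0.0442 96 [-0.4 -5.6 -0.1] 0.0441 103 [-0.9 -4.8 -0. ] 0.0448 110 [-1.  -4.9 -0.4] 0.0445 19.3083
```

View pics/w4.png

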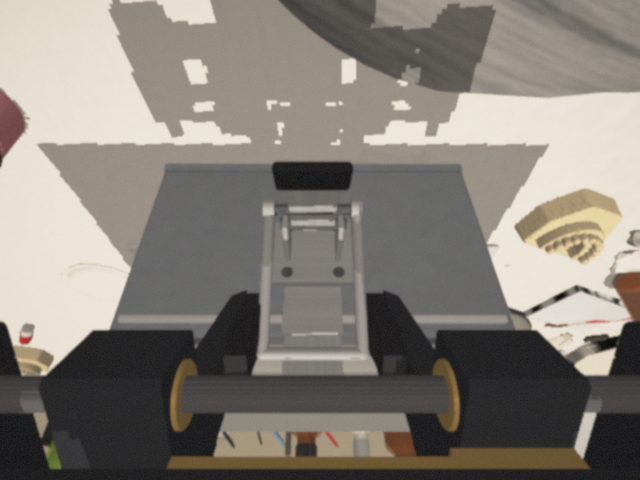

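The loop is gripped and swung past upright, with the bar at (312,355) over the keeper. I'll release it, let it fall against the back plate, back off and check.

```bash
python3 - <<'E'
from h import *
arm.move_gripper(0.075);arm.wait(.3)
arm.line_to(np.array(arm.current_tcp_pos())-0.07*tool(35)[:,2],speed=.2)
arm.move_gripper(0.0)
arm.line_to(W(-120,200),tool(30),speed=.25)
w=look("w5");print(arm.current_time_s(),proj(w,[W(-12.5,140.7),W(-15.5,130),W(-68.5,91.4)]).round(0))
E
```

```text
22.3167 [[314. 314.]
 [314. 300.]
 [314. 218.]]
```

View pics/w5.png

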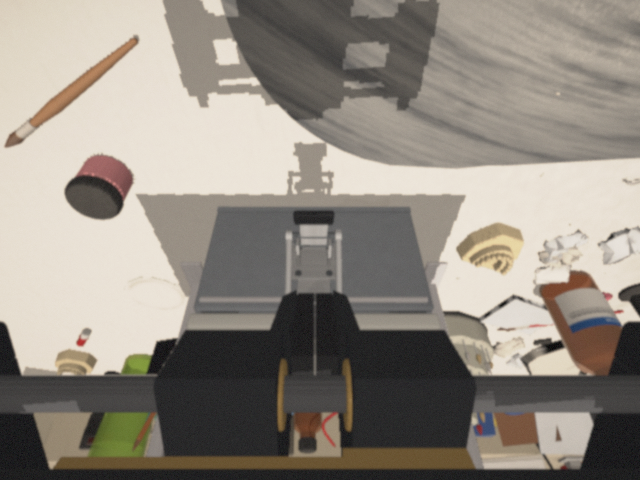

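The loop now leans on the keeper: its legs run down to the lever from about (289,290) and (340,290) and the bar is hidden behind the fingers. Now the lever.

```bash
python3 - <<'E'
from h import *
T=np.radians(30);zt=np.array([np.sin(T),-np.cos(T)]);u=np.array([np.cos(T),np.sin(T)])
def tgt(th,gap=0):
    e=np.radians(15)-th;d=np.array([-np.cos(e),np.sin(e)]);n=np.array([np.sin(e),np.cos(e)])
    s=9*np.clip(-(n@u)*2.5,-1,1)
    return W(*(np.array([-26,80])+44*d+gap*n-s*u))
arm.line_to(tgt(0,30),tool(30),speed=.2)
f0=np.array(arm.current_ft_force())
for th in [0,.2,.4,.6,.8,1.0,1.15,1.3,1.45,1.6,1.7,1.8,1.9,1.97,2.03]:
    hit=arm.line_to(tgt(th),speed=.1,threshold=18)
    print(th,hit,(Rb.T@(np.array(arm.current_ft_force())-f0)).round(1))
    if th==1.0: look("w6")
    if hit and th<1.8: break
print(arm.current_time_s())
E
```

```text
0 False [-0.7 -0.5 -0. ]
0.2 False [-1.   0.8 -0.6]
0.4 False [-1.1 -0.1 -0.8]
0.6 False [-2.6 -0.5 -0.8]
0.8 False [-2.  -0.4  0.5]
1.0 False [-1.2 -0.8  1.4]
1.15 False [-2.2  0.2  0.4]
1.3 False [-1.2 -0.1  0.8]
1.45 False [-1.6  0.2  0. ]
1.6 False [-0.3  0.1 -0. ]
1.7 False [-0.4 -0.  -1.3]
1.8 False [-0.3  0.6  0.2]
1.9 False [-1.6  0.1 -1.8]
1.97 False [-10.1  -0.2   3.3]
2.03 False [-15.9  -0.8   6.4]
26.975
```

Contact with the stop built up near 2.0. I'll back off and look.

```bash
python3 - <<'E'
from h import *
p=Rb.T@(np.array(arm.current_tcp_pos())-O)*1000
arm.line_to(W(p[0]-60,p[2]+20),speed=.15)
arm.line_to(W(-120,200),tool(35),speed=.25);arm.move_gripper(.088)
w=look("w7");print(arm.current_time_s(),proj(w,[W(-15.5,130),W(-18,36)]).round(0))
c=cv2.resize(w["pixels"][190:340,200:430],None,fx=3.4,fy=3.4,interpolation=cv2.INTER_CUBIC);cv2.imwrite("pics/w7c.png",c)
E
```

```text
29.7083 [[314. 288.]
 [314. 199.]]
```

View pics/w7c.png

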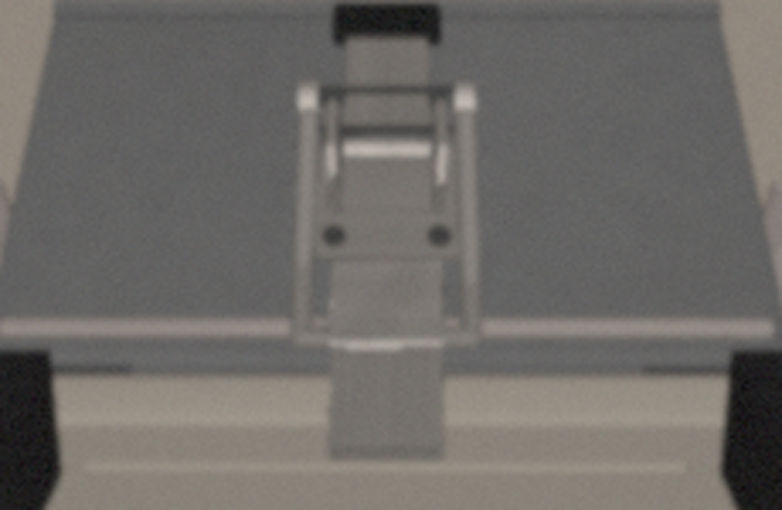

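The lever hangs home, with its pad at crop (387,25). The bar has gone in behind the keeper's lip: the legs end at (305,335) and (470,335), and the keeper hides the middle of the bar. The latch holds with the robot clear of it.

```bash
python3 -c "
from bench import arm
arm.wait(.3);print(arm.close_job())"
```

```text
the job is handed in; nothing more can be done
None
```

I pressed the lid shut, hooked the wire loop over the keeper and pushed the lever home. In the last picture the latch was holding by itself with the robot clear. I handed the job in at about 30 s; the robot never touched the cast, jar or brush.

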